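# Cure the bust: slide it under the hood to the switch plate, start the timer

### The job

Slide the board with the green clay head, head first, straight in between the guide rails under the amber curing hood until it meets the sprung red switch plate and presses it in about half of its 16 mm travel; how deep the plate sits is not known, so feel for it, and never ram it to its end or tip the board. Then turn the timer knob clockwise until it clicks past its detent, and leave it there. Do not disturb the jar, the tape roll or the spatula.

Things in the scene. Friction and masses are not known exactly. Their poses are not given: they have to be found in the camera images.
- board: Loose wooden board, 130 (x) x 90 (y) x 16 mm thick, about 0.5 kg in all. Origin: centre of its underside. A green clay head (52 mm wide, top 98 mm above the bench) stands at x = +28 mm. Behind it an upright wooden fin to hold it by: centred at x = -40, y = 0, 36 mm long in x, 14 mm thick in y, up to z = 62 mm. It goes in +x first.
- fin (a point): Point to grip on the board's fin: mid-fin, 45 mm above the board's underside, 17 mm below the fin's top; axes as board.
- hood: Fixed curing hood, open front and back. Origin: on the bench below the middle of the roof's front edge; +x points into it, roughly to the robot's left. Clear amber roof, underside 140 mm, top 146 mm above the bench, 268 mm wide, 200 mm deep, lamp on top. Side walls at y = +-130 mm. Once home, the fin is almost under the front edge: a vertical gripper strikes the roof, so lean it back 35-45 deg.
- rails (a point): Where the straight guide rails begin: on the bench, mid-lane, 15 mm inside the roof's front edge, axes as hood. Two rails 12 mm high run along x from here for 165 mm, inner faces 98 mm apart (the board slides on the bench between them); ahead of the roof's edge they flare out over 35 mm to about 130 mm apart.
- plate (a joint): Travel of the red switch plate (66 wide, 34 tall, 6 mm thick) in mid-lane, m: 0 at rest, growing as it is pushed in along the hood's +x, 0.016 at its end. It yields at about 4 N, a little more when deeper, and stays where it is left. Its resting front face lies anywhere from 99 to 123 mm inside the roof's front edge, set anew each time and not told.
- timer (a joint): Angle of the timer knob, rad: 0 at its start (bar grip along the x axis of timer_box), growing clockwise seen from above. Its detent resists from the start (about 0.2 N m), easing towards 0.5 rad, and springs back if let go before; past 0.5 rad it snaps over and drives itself on to its stop at 1.2 rad, where it stays.
- timer_grip (a point): Point on the knob's upright axis at the height to grip it: black bar-grip knob, 52 mm across, on top of the timer box.
- timer_box: Fixed white timer box, 110 x 110 x 45 mm high, on the robot's right; origin: centre of its underside; the knob stands in the middle of its top.
- jar: Bystander: loose blue plastic jar, 64 mm across, 80 mm tall, upright. Origin: centre of its underside.
- tape: Bystander: loose yellow tape roll lying flat, 90 mm across, 25 mm high. Origin: centre of its underside.
- spatula: Bystander: loose spatula about 180 mm long, lying on the bench beside the hood, handle to its -x.
There are look-alikes about, which are no part of the job. Of the things that look like the timer_box, take the one that is farthest to the robot's right at the start.

How it is judged (in metres and radians):
On the way, in this order (a step that is already met when the one before it is completed fails the run):
1. The board is in the lane under the hood and presses the switch plate in by 3 to 12.5 mm (value of joint plate between 0.003 and 0.0125 m and x of board in the frame of hood above 0.015 m and y of board in the frame of hood between -0.008 and 0.008 m and x of fin in the frame of hood below 0.04 m and angle between the x axis of board and the x axis of hood, either way round below 0.08 rad and angle between board's own z axis and vertical below 0.06 rad), for 0.2 s.
2. The timer knob has clicked past its detent (more than 0.9 rad) (value of joint timer above 0.9 rad), for 0.2 s.
At the end, for the whole second after the job is handed in: The board lies flat and at rest between the rails, head end in (fin under 40 mm, origin over 15 mm inside the roof edge), within 8 mm of mid-lane and 0.08 rad of its direction; the switch plate is pressed in 3 to 12.5 mm; the timer stands past its detent (over 0.9 rad) (all of step 1 and value of joint timer above 0.9 rad and linear speed of board below 0.01 m/s); the robot touches nothing.
It fails at once if The switch plate is rammed to its end (more than 14.5 mm) (value of joint plate above 0.0145 m).
It fails at once if The board is tipped by more than 0.3 rad (angle between board's own z axis and vertical above 0.3 rad).
It fails at once if The jar is moved by more than 30 mm or tipped (distance of jar from where it was at the start of the episode above 0.03 m or angle between jar's own z axis and vertical above 0.3 rad).
It fails at once if The tape roll is moved by more than 30 mm (distance of tape from where it was at the start of the episode above 0.03 m).
It fails at once if The spatula is moved by more than 30 mm (distance of spatula from where it was at the start of the episode above 0.03 m).
It also fails if it takes over 67 s, if anything falls off the work surface, if the arm or the gripper's body presses on something with over 40 N, if the wrist force passes 120 N, or if a joint passes its speed limit or range.

### The arm

A 6-joint arm with a two-finger parallel gripper is mounted at the origin on the work surface. World frame = base frame: x ahead of the robot, y to its left, z up, the work surface at z = 0. Lengths are in mm, angles in rad, forces in N, time in s.
With the tool pointing down it reaches from about 350 to 975 mm from the base axis. Payload 7.1 kg.
Tool frame: the origin (TCP) lies midway between the tips of the shut fingers; the grasp point (between the pads) lies 19 mm behind it; z points along the fingers, y is the line along which they close (so a half turn about z gives the same grasp; the last joint's range is limited). The gripper opens to 88 mm and grips with 3 to 60 N. Pads are 20 mm wide; open, the fingers measure 115 mm over their backs; the gripper's body (75 mm by 178 mm) begins 61 mm behind the grasp point.
Start: joints at [1.118, 0.423, 1.63, -0, 1.089, -0.019], TCP at [262.669, 567.107, 222.675] pointing down, gripper open.
Joint ranges: [-3, 3], [-0.9, 2.11], [0.09, 2.58], [-1.31, 4.45], [0.11, 2.69], [-2.54, 2.54]. Speed limits (rad/s): [2.39, 2.39, 3.01, 3.14, 3.14, 3.14].

### API

Orientations are given as a rotation vector (axis times angle).
In Python, from workcell import get_obs, get_image, camera_params, close_job gives the robot as it stands.
- The arm moves only by the shell command python3 -m creep 'ROWS' [OPENING]. ROWS is a JSON object of lists of equal length, an entry for each row: "delta_pos": the shift along the tool's x, y, z in m, a list of three; "twist": the turn, a rotation vector about the tool's x, y, z in degrees, a list of three. A call has 1 to 20 rows; each row shifts and turns the commanded pose from where the row before left it, along the tool's axes as they then stand; what a row does not reach is not made up. A row lasts 1/12 s, in which the tool goes at most 41.7 mm and 7.16 degrees, less where a joint would pass 70% of its speed; a pose out of reach is approached as far as the arm can. A call with a gripper value outside its range is refused whole. OPENING is the opening, from 0 (shut) to 1 (fully open), set as the call begins (- or left out, the last holds). The fingers move at their own pace and stop on an object; the grip force is fixed at half the most. Time passes only in rows, so rows that do not move let the fingers close. It gives the time, the measured TCP pose, the force, the opening and the grip force at its end, in the units of the state.
- get_obs(): the state, without advancing time (a new reading comes with each control period).
- get_image(name): name is "scene" or "side" or "wrist"; returns (picture, depth): 420x560x3 uint8, red, green, blue; 420x560 float32, mm along the optical axis (not along the pixel's ray), 0 where there is no reading.
- camera_params(name): a dict with "camera_matrix" (3x3 intrinsics, pixels), "extrinsics" (4x4, takes a point from camera to world coordinates). Camera axes: x right, y down, z forward; pixel columns grow to the right and rows downward; lengths in mm; the calibration is good to about 2 mm. A picture is of the moment at which its call begins: read the wrist's pose just before it. camera_params takes no time and is no camera call; for the wrist camera it gives the pose at the moment of the call.
- close_job(): hands the job in; it is judged then, once.
The state is a dict: "t": time; "qpos": joint angles; "qvel": joint speeds; "joint_torque": joint torques, N m; "ee_pos": TCP position; "orientation": TCP orientation; "ft_force": force on the tool from outside, world axes, zero at the start; "moment": the same for the moment, N m; "width": finger opening in mm; "grasp_force": force on a finger pad.
Only numpy, scipy, OpenCV 4.12 (cv2) and the standard library are available. Lean on these libraries where they do the work, as an engineer would, in place of code of your own. Each camera call takes 0.05 s, during which the arm holds its last target. There are 200 camera calls.

## Working session

There is one attempt and no reset: what is moved stays moved. The work goes in short steps, Python scripts to look and compute and a shell command to move; the robot and the scene stay as the last step left them, time stands still between calls to the robot, and variables do not carry over. Pictures are saved under pics/ and viewed, at most 10 in all, crops included, and the job is handed in when it is done.

```bash
ls; mkdir -p pics; cat > h.py <<'E'
import numpy as np, cv2
from workcell import get_obs, get_image, camera_params, close_job
from scipy.spatial.transform import Rotation as R
def grab(n):
    p=camera_params(n); im,d=get_image(n); return im,d,np.array(p["camera_matrix"]),np.array(p["extrinsics"])
def cloud(d,K,T):
    v,u=np.indices(d.shape); P=np.stack([(u-K[0,2])/K[0,0]*d,(v-K[1,2])/K[1,1]*d,d],-1)
    W=P@T[:3,:3].T+T[:3,3]; W[d<=0]=np.nan; return W
def plane(uv,K,T,z):
    uv=np.atleast_2d(uv).astype(float); r=np.c_[(uv[:,0]-K[0,2])/K[0,0],(uv[:,1]-K[1,2])/K[1,1],np.ones(len(uv))]@T[:3,:3].T
    return T[:3,3]+r*((z-T[2,3])/r[:,2])[:,None]
E
python3 - <<'E'
from h import *
for n in ("scene","side"):
    im,d,K,T=grab(n); cv2.imwrite(f"pics/{n}0.png",im[...,::-1]); np.savez(f"{n}0.npz",im=im,d=d,K=K,T=T)
    print(n,K[0,0],T.round(3).tolist())
print(get_obs())
E
```

```text
pics
scene 399.29838913565135 [[0.861, 0.357, -0.362, 885.327], [0.508, -0.597, 0.621, -675.44], [0.006, -0.718, -0.696, 845.258], [0.0, 0.0, 0.0, 1.0]]
side 428.7557436810706 [[0.696, -0.394, 0.6, -34.9], [-0.718, -0.379, 0.584, -525.708], [-0.003, -0.837, -0.547, 549.815], [0.0, 0.0, 0.0, 1.0]]
{'t': 0.1, 'qpos': array([ 1.11796946e+00,  4.23751018e-01,  1.63058566e+00,  1.87453707e-05,
        1.08861385e+00, -1.89734353e-02]), 'qvel': array([ 0.00057946, -0.00194238, -0.00182399,  0.00024016, -0.00046284,
        0.00068635]), 'joint_torque': array([-1.43961984e-04, -5.45609021e+01, -2.74323428e+01,  6.44419785e-02,
        1.87910954e-02, -5.89376100e-05]), 'ee_pos': array([262.47279874, 566.67222642, 221.99877286]), 'orientation': array([-6.76104491e-01, -3.06763549e+00,  2.06755776e-03]), 'ft_force': array([ 0.88512096, -0.4855658 ,  0.02910684]), 'moment': array([-0.00897626,  0.00629005, -0.00327123]), 'grasp_force': 0.0, 'width': 87.8577468824722}
```

View pics/scene0.png

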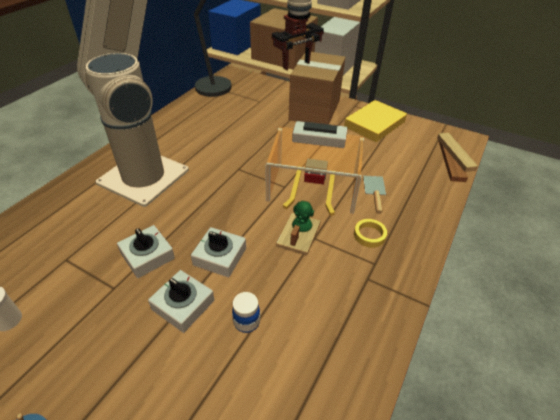

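View pics/side0.png

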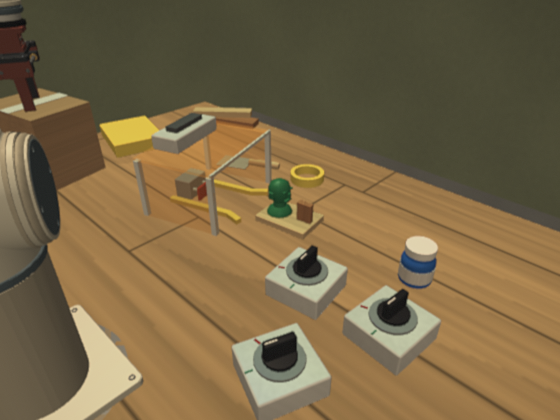

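Scene view: the hood's front edge runs (268,165)–(362,176), with yellow rails at (293,190) and (331,192). The board with its head is at (300,230), and the red plate at (316,172). The jar is at (246,312), tape at (371,232), spatula at (376,190). There are three timer-like boxes: A (145,248), B (218,248) and C (181,298). I'll compute which has the lowest y.

```bash
cat > m.py <<'E'
from h import *
for n in ("scene","side"):
    f=np.load(n+"0.npz"); im,d,K,T=f["im"],f["d"],f["K"],f["T"]; W=cloud(d,K,T); hsv=cv2.cvtColor(im,cv2.COLOR_RGB2HSV)
    H,S,V=[hsv[...,i].astype(int) for i in range(3)]; X,Y,Z=W[...,0],W[...,1],W[...,2]
    print("==",n)
    near=(X>100)&(X<1000)&(Y>-700)&(Y<700)
    print("bench z",np.nanmedian(Z[near&(abs(Z)<15)]))
    def rep(name,m,amin=15,rect=False):
        k,lab,st,c=cv2.connectedComponentsWithStats(m.astype(np.uint8))
        for i in range(1,k):
            if st[i,4]<amin: continue
            q=W[lab==i]; s=f"{name} px{c[i].round(0)} n{st[i,4]} med{np.nanmedian(q,0).round(0)} lo{np.nanpercentile(q,3,axis=0).round(0)} hi{np.nanpercentile(q,97,axis=0).round(0)}"
            if rect:
                (cx,cy),wh,a=cv2.minAreaRect(q[:,:2].astype(np.float32)); s+=f" rect({cx:.0f},{cy:.0f}) {np.round(wh)} {a:.1f}"
            print(s)
    rep("boxtop",near&(abs(Z-45)<6)&(S<60)&(V>90),150,True)
    rep("knob",near&(Z>50)&(Z<110)&(V<50),40,True)
    rep("green",near&(H>55)&(H<90)&(S>110)&(Z>10)&(Z<110),40)
    rep("boardtop",near&(abs(Z-16)<5)&(S>60),150,True)
    rep("fin",near&(Z>25)&(Z<70)&(S>100)&(H<15)&(V<170),30,True)
    rep("red",near&(S>170)&((H<6)|(H>174))&(Z<60),15)
    rep("rail",near&(S>170)&(H>20)&(H<30)&(V>140)&(Z<30),30,True)
    rep("blue",near&(H>100)&(H<125)&(S>130)&(Z<90),40)
    rep("hoodz",near&(Z>125)&(Z<155),30,True)
E
python3 m.py
```

```text
== scene
bench z 0.1511829691003186
boxtop px[144. 248.] n930 med[ 267. -261.   45.] lo[ 195. -307.   41.] hi[ 310. -193.   51.] rect(252,-248) [109. 111.] 67.9
boxtop px[219. 250.] n860 med[ 439. -169.   45.] lo[ 369. -204.   41.] hi[476. -98.  50.] rect(422,-151) [109. 111.] 8.7
boxtop px[181. 299.] n1243 med[ 449. -336.   45.] lo[ 382. -372.   41.] hi[ 486. -269.   50.] rect(433,-319) [108. 109.] 85.5
knob px[143. 242.] n245 med[ 260. -254.   60.] lo[ 233. -270.   55.] hi[ 274. -229.   90.] rect(255,-250) [46. 43.] 45.4
knob px[217. 242.] n260 med[ 426. -156.   66.] lo[ 402. -173.   56.] hi[ 444. -145.   90.] rect(426,-159) [48. 27.] 27.3
knob px[179. 292.] n333 med[ 440. -325.   62.] lo[ 414. -341.   55.] hi[ 457. -300.   90.] rect(437,-322) [48. 40.] 57.3
green px[303. 216.] n390 med[571.  45.  76.] lo[546.  32.  22.] hi[586.  66.  99.]
boardtop px[453. 167.] n150 med[871. 541.  19.] lo[816. 501.  11.] hi[925. 666.  21.] rect(867,600) [ 51. 209.] 23.3
boardtop px[298. 235.] n753 med[581.  13.  16.] lo[522. -35.  13.] hi[614.  90.  20.] rect(567,30) [ 90. 134.] 9.3
fin px[311. 11
[... 2655 characters left out ...]
 hi[771. 167.  24.] rect(741,153) [30. 68.] 87.6
rail px[310. 182.] n137 med[711.  97.  15.] lo[697.  87.   4.] hi[753. 116.  24.] rect(729,98) [25. 76.] 74.9
rail px[239. 187.] n135 med[571. 213.  10.] lo[549. 156.   9.] hi[607. 279.  12.] rect(574,214) [ 23. 144.] 24.0
rail px[229. 214.] n90 med[475. 139.  10.] lo[467. 107.   8.] hi[483. 171.  12.] rect(475,142) [17. 72.] 5.2
blue px[417. 264.] n337 med[ 562. -287.   51.] lo[ 555. -306.   42.] hi[ 585. -255.   59.]
hoodz px[ 57. 130.] n824 med[303. 574. 142.] lo[216. 557. 126.] hi[394. 686. 154.] rect(279,597) [111. 217.] 59.7
hoodz px[203. 153.] n4160 med[460. 209. 144.] lo[359. 117. 129.] hi[635. 295. 150.] rect(506,243) [275. 204.] 18.8
```

Candidates by world position are A (250,-248), B (420,-150) and C (431,-319). C (scene 181,298; side 392,324) has the lowest y, so it is farthest to the robot's right. I'll confirm that in an enlarged crop and refine the hood, rails and bar.

```bash
cat > m2.py <<'E'
from h import *
for n in ("scene","side"):
    f=np.load(n+"0.npz"); im,d,K,T=f["im"],f["d"],f["K"],f["T"]; W=cloud(d,K,T); X,Y,Z=W[...,0],W[...,1],W[...,2]
    hsv=cv2.cvtColor(im,cv2.COLOR_RGB2HSV).astype(int);H,S,V=hsv[...,0],hsv[...,1],hsv[...,2]
    # rails by colour, rays to z=12 plane
    yel=(H>18)&(H<32)&(S>150)&(V>120)&(X>400)&(X<680)&(Y>90)&(Y<320)&(Z>8)&(Z<18)
    u0=np.array([-np.sin(np.radians(18.8)),np.cos(np.radians(18.8))]); v0=np.array([-u0[1],u0[0]])
    o=np.array([507,243])-100*u0
    vv,uu=np.nonzero(yel); P=plane(np.c_[uu,vv],K,T,12)[:,:2]; s=(P-o)@u0; t=(P-o)@v0
    for sg in(1,-1):
        m=(s>18)&(s<85)&(t*sg>30)&(t*sg<75)
        if m.sum()>10:
            a=np.polyfit(s[m],t[m],1); print(n,"rail",sg,m.sum(),"slope deg",np.degrees(a[0]).round(1),"t at s=20",np.polyval(a,20).round(1), "pct",np.percentile(t[m]-a[0]*s[m],[5,95]).round(1))
    # roof points
    m=(Z>141)&(Z<150)&(X>350)&(X<680)&(Y>90)&(Y<380)
    q=W[m][:,:2]; s=(q-o)@u0; t=(q-o)@v0; print("roof s",np.percentile(s,[.5,2,98,99.5]).round(1),"t",np.percentile(t,[.5,2,98,99.5]).round(1))
    for lo,hi in((-130,-60),(-60,0),(0,60),(60,130)):
        k=(t>lo)&(t<hi); print("  front s",lo,hi,np.percentile(s[k],[1,3]).round(1))
    # max z over lamp
    print("lamp z",np.nanmax(Z[(X>380)&(X<640)&(Y>150)&(Y<330)]).round(0))
    # knob bar top
    m=(Z>80)&(Z<95)&(abs(X-431)<45)&(abs(Y+321)<45); r=cv2.minAreaRect(W[m][:,:2].astype(np.float32)); print("bar top",m.sum(),r,np.nanmedian(Z[m]))
    m=(Z>57)&(Z<70)&(abs(X-571)<30)&(abs(Y+10)<35); r=cv2.minAreaRect(W[m][:,:2].astype(np.float32)); print("fin top",m.sum(),r,np.nanmedian(Z[m]))
f=np.load("side0.npz"); c=f["im"][235:415,225:445]; cv2.imwrite("pics/crop.png",cv2.resize(c[...,::-1],None,fx=3,fy=3,interpolation=cv2.INTER_CUBIC))
E
python3 m2.py
```

```text
scene rail 1 63 slope deg 1.2 t at s=20 54.3 pct [47.5 60.3]
scene rail -1 66 slope deg 0.4 t at s=20 -57.2 pct [-63.5 -51.1]
roof s [ -1.5  -0.3 189.4 197.8] t [-133.6 -130.5  128.5  132.2]
  front s -130 -60 [-0.8  0.7]
  front s -60 0 [-1.   0.7]
  front s 0 60 [-1.5 -0.4]
  front s 60 130 [-0.4  0.9]
lamp z 197.0
bar top 129 ((432.8053894042969, -318.22222900390625), (14.827266693115234, 49.28311538696289), 84.48974609375) 87.86363807742134
fin top 59 ((572.9902954101562, -9.191370010375977), (13.876739501953125, 41.084529876708984), 9.474244117736816) 62.36048608129954
side rail 1 47 slope deg -7.1 t at s=20 61.3 pct [56.6 71.5]
side rail -1 91 slope deg 0.0 t at s=20 -50.4 pct [-58.5 -42.3]
roof s [ -0.4   0.7 188.1 197.4] t [-131.1 -126.2  134.6  135.9]
  front s -130 -60 [0.3 1. ]
  front s -60 0 [-0.3  1.1]
  front s 0 60 [0.1 0.9]
  front s 60 130 [-0.2  1.7]
lamp z 193.0
bar top 261 ((428.8459777832031, -318.6914978027344), (14.194258689880371, 49.898685455322266), 84.9323959350586) 86.51020656137638
fin top 67 ((569.18359375, -9.926172256469727), (13.799489974975586, 36.33490753173828), 9.703286170959473) 59.891458908238235
```

View pics/crop.png

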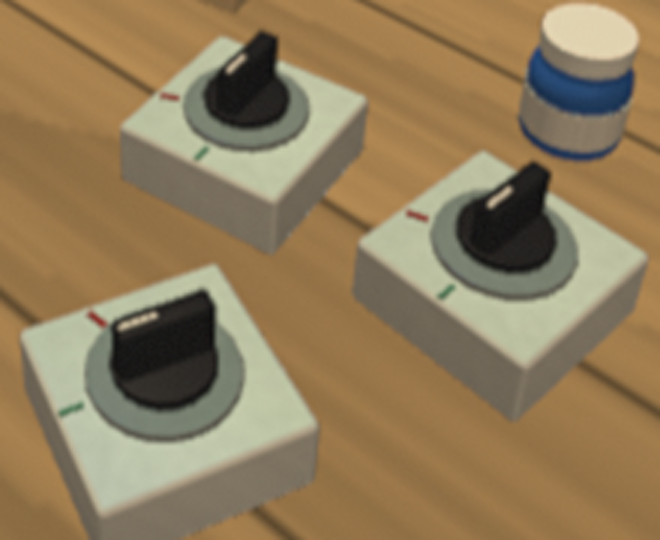

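C is the right-hand box in the crop (knob ~(508,215)), beside the jar, and it is the one to use. Its bar runs along azimuth ≈ -5°. Now I move: lift, then travel to behind the fin.

```bash
cat > go.py <<'E'
import sys; from h import *
# usage: go.py x y z(of grasp-point target) azim_of_tool_x lean back(mm along tool z)
x,y,z,az,lean,back=map(float,sys.argv[1:7])
o=get_obs(); p=o["ee_pos"]; A=R.from_rotvec(o["orientation"])
a=np.radians(az); bx=np.array([np.cos(a),np.sin(a),0])
M=R.from_matrix(np.c_[bx,np.cross([0,0,-1],bx),[0,0,-1]])*R.from_euler("y",lean,degrees=True)
t=np.array([x,y,z])+(19-back)*M.as_matrix()[:,2]
print("target TCP",t.round(1),"now",p.round(1),"q",np.round(o["qpos"],2))
print("shift in present axes",A.inv().apply(t-p).round(1))
print("turn deg",np.degrees((A.inv()*M).as_rotvec()).round(1),"shift after turn",M.inv().apply(t-p).round(1))
E
python3 -m creep '{"delta_pos":[[0,0,-0.04],[0,0,-0.04],[-0.0312,-0.0252,0],[-0.0312,-0.0252,0],[-0.0312,-0.0252,0],[-0.0312,-0.0252,0],[-0.0312,-0.0252,0],[-0.0312,-0.0252,0],[-0.0312,-0.0252,0],[-0.0312,-0.0252,0],[-0.0312,-0.0252,0],[-0.0312,-0.0252,0],[-0.0312,-0.0252,0],[-0.0312,-0.0252,0],[-0.0312,-0.0252,0],[-0.0312,-0.0252,0],[-0.0312,-0.0252,0],[-0.0312,-0.0252,0],[-0.0312,-0.0252,0],[-0.0312,-0.0252,0]],"twist":[[0,0,0],[0,0,0],[0,0,0],[0,0,0],[0,0,0],[0,0,0],[0,0,0],[0,0,0],[0,0,0],[0,0,0],[0,0,0],[0,0,0],[0,0,0],[0,0,0],[0,0,0],[0,0,0],[0,0,0],[0,0,0],[0,0,0],[0,0,0]]}'
python3 go.py 571 -9.5 45 99.3 0 120; python3 go.py 571 -9.5 45 99.3 45 120
```

```text
t: 1.77
ee_pos: [581.9, -82.5, 302.4]
orientation: [-0.676, -3.067, -0.0]
ft_force: [0.6, 0.3, 0.4]
width: 87.9
grasp_force: 0.0
target TCP [571.   -9.5 146. ] now [581.9 -82.5 302.4] q [-0.16  0.29  1.64  0.    1.22 -1.3 ]
shift in present axes [ 40.5  61.7 156.4]
turn deg [-0.  -0.  55.8] shift after turn [ 73.8   1.1 156.4]
target TCP [582.5 -80.  116.4] now [581.9 -82.5 302.4] q [-0.16  0.29  1.64  0.    1.22 -1.3 ]
shift in present axes [  0.3   2.6 185.9]
turn deg [-21.9  41.3  52.8] shift after turn [-129.8    1.1  133.2]
```

```bash
python3 -m creep '{"delta_pos":[[0,0,0],[0,0,0],[0,0,0],[0,0,0],[0,0,0],[0,0,0],[0,0,0],[0,0,0],[0,0,0]],"twist":[[0,0,7],[0,0,7],[0,0,7],[0,0,7],[0,0,7],[0,0,7],[0,0,7],[0,0,6.8],[0,0,0]]}'
python3 - <<'E'
from h import *
im,d,K,T=grab("wrist"); np.savez("w1.npz",im=im,d=d,K=K,T=T); cv2.imwrite("pics/w1.png",im[...,::-1])
W=cloud(d,K,T);X,Y,Z=W[...,0],W[...,1],W[...,2]
print("bench",np.nanmedian(Z[abs(Z)<15]))
for nm,m in(("fin",(Z>55)&(Z<70)&(abs(X-571)<35)&(abs(Y+10)<40)),("board",(Z>11)&(Z<22)&(abs(X-565)<90)&(abs(Y-30)<100)),("roof",(Z>138)&(Z<150)&(Y>80))):
    if m.sum()>20:
        r=cv2.minAreaRect(W[m][:,:2].astype(np.float32)); print(nm,m.sum(),np.round(r[0],1),np.round(r[1],1),round(r[2],1),np.nanmedian(Z[m]))
E
```

```text
t: 2.52
ee_pos: [581.3, -80.5, 302.3]
orientation: [-2.038, -2.39, 0.001]
ft_force: [-0.0, -0.7, 0.6]
width: 87.8
grasp_force: 0.0
bench -0.2351602861776314
fin 397 [571.1   2.5] [12.5 55.9] 8.9 61.592275010107926
board 5529 [551.5  40.8] [116.5 153.3] 9.5 15.675679280731515
```

View pics/w1.png

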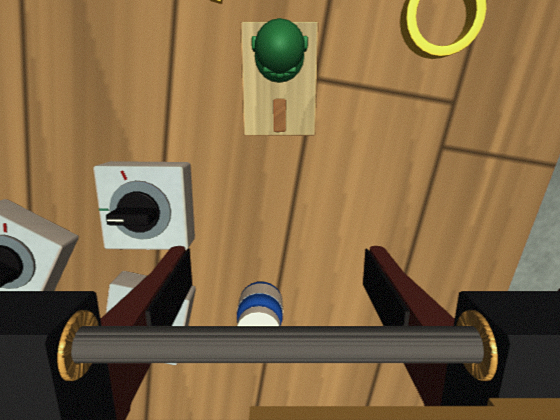

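Wrist view: the fin is at (280,114) and the board square at (243–316, 22–135), so yaw and position are confirmed. Now the lean.

```bash
python3 - <<'E'
from h import *
f=np.load("w1.npz"); im,d,K,T=[f[k] for k in("im","d","K","T")]; W=cloud(d,K,T);X,Y,Z=[W[...,i] for i in range(3)]
m=((Z>58)&(Z<66)&(abs(X-571)<35)&(abs(Y+10)<40)&(im[...,0]>im[...,1]*1.2)); vv,uu=np.nonzero(m)
P=plane(np.c_[uu,vv],K,T,62); r=cv2.minAreaRect(P[:,:2].astype(np.float32)); print(r)
E
python3 -m creep '{"delta_pos":[[0,0,0],[0,0,0],[0,0,0],[0,0,0],[0,0,0],[0,0,0],[0,0,0],[0,0,0]],"twist":[[0,6.4,0],[0,6.4,0],[0,6.4,0],[0,6.4,0],[0,6.4,0],[0,6.4,0],[0,6.4,0],[0,0,0]]}'
python3 go.py 571 -9.5 45 99.3 45 120; python3 go.py 571 -9.5 45 99.3 45 50
```

```text
((572.666015625, -7.967344284057617), (12.424541473388672, 34.42377471923828), 9.07333755493164)
t: 3.23
ee_pos: [580.8, -82.5, 299.4]
orientation: [-1.593, -1.873, -0.66]
ft_force: [-0.6, 0.1, -0.9]
width: 87.8
grasp_force: 0.0
target TCP [582.5 -80.  116.4] now [580.8 -82.5 299.4] q [-0.47  0.53  1.5   0.61  1.64 -0.75]
shift in present axes [-128.2    2.5  130.5]
turn deg [-0.1 -0.2 -0.1] shift after turn [-127.8    2.1  130.9]
target TCP [574.5 -31.1  66.9] now [580.8 -82.5 299.4] q [-0.47  0.53  1.5   0.61  1.64 -0.75]
shift in present axes [-128.4    2.7  200.5]
turn deg [-0.1 -0.2 -0.1] shift after turn [-127.8    2.1  200.9]
```

```bash
python3 -m creep '{"delta_pos":[[-0.0213,0.0005,0.0218],[-0.0213,0.0005,0.0218],[-0.0213,0.0005,0.0218],[-0.0213,0.0005,0.0218],[-0.0213,0.0005,0.0218],[-0.0213,0.0005,0.0218],[0,0,0.02],[0,0,0.02],[0,0,0.02],[0,0,0.02],[0,0,0.02],[0,0,0.01],[0,0,0]],"twist":[[0,0,0],[0,0,0],[0,0,0],[0,0,0],[0,0,0],[0,0,0],[0,0,0],[0,0,0],[0,0,0],[0,0,0],[0,0,0],[0,0,0],[0,0,0]]}'
python3 go.py 572 -8.5 45 99.3 45 0
python3 - <<'E'
from h import *
im,d,K,T=grab("wrist"); cv2.imwrite("pics/w2.png",im[...,::-1])
E
```

```text
t: 4.32
ee_pos: [570.4, -0.2, 40.8]
orientation: [-1.592, -1.883, -0.654]
ft_force: [-1.1, 0.0, 0.7]
width: 87.9
grasp_force: 0.0
target TCP [569.8   4.8  31.6] now [ 5.704e+02 -2.000e-01  4.080e+01] q [-0.36  0.83  1.67  0.71  1.21 -0.98]
shift in present axes [-3.   0.2 10.1]
turn deg [-0.2  0.2  0.2] shift after turn [-3.   0.2 10.1]
```

View pics/w2.png

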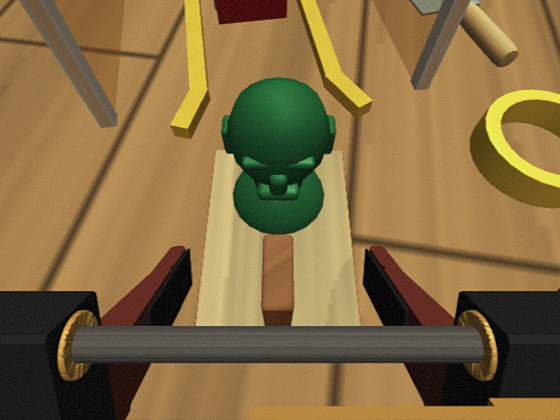

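Wrist view: the fin (278,280) is centred between the fingers, and rails and plate are ahead. I close in and grip.

```bash
python3 -m creep '{"delta_pos":[[-0.003,0,0.005],[0,0,0.005],[0,0,0]],"twist":[[0,0,0],[0,0,0],[0,0,0]]}'
python3 -m creep '{"delta_pos":[[0,0,0],[0,0,0],[0,0,0],[0,0,0],[0,0,0],[0,0,0],[0,0,0],[0,0,0],[0,0,0],[0,0,0]],"twist":[[0,0,0],[0,0,0],[0,0,0],[0,0,0],[0,0,0],[0,0,0],[0,0,0],[0,0,0],[0,0,0],[0,0,0]]}' 0
python3 - <<'E'
from h import *
for n in("scene","side"):
    im,d,K,T=grab(n); np.savez(n+"1.npz",im=im,d=d,K=K,T=T)
    W=cloud(d,K,T);X,Y,Z=[W[...,i] for i in range(3)]
    m=(Z>10)&(Z<21)&(abs(X-565)<90)&(Y>-50)&(Y<100); m=cv2.morphologyEx(m.astype(np.uint8),cv2.MORPH_OPEN,np.ones((3,3)))>0
    print(n,cv2.minAreaRect(W[m][:,:2].astype(np.float32)))
E
```

```text
t: 4.62
ee_pos: [571.0, 2.6, 32.4]
orientation: [-1.596, -1.88, -0.658]
ft_force: [-0.4, 0.2, 0.1]
width: 87.7
grasp_force: 0.0
t: 5.45
ee_pos: [570.9, 2.8, 32.5]
orientation: [-1.596, -1.88, -0.658]
ft_force: [-0.4, 0.6, -1.4]
width: 24.4
grasp_force: 0.0
scene ((599.25048828125, 46.593040466308594), (26.12281036376953, 108.98075103759766), 13.695531845092773)
side ((561.8358764648438, 29.018375396728516), (90.5944595336914, 129.86993408203125), 7.965100288391113)
```

```bash
python3 -m creep '{"delta_pos":[[0,0,0],[0,0,0],[0,0,0],[0,0,0],[0,0,0]],"twist":[[0,0,0],[0,0,0],[0,0,0],[0,0,0],[0,0,0]]}' 0
python3 - <<'E'
from h import *
o=get_obs(); M=R.from_rotvec(o["orientation"]).as_matrix()
# hood lane: origin (539,148), dir az 108.8 ; fin grasp
u=np.array([np.cos(np.radians(108.8)),np.sin(np.radians(108.8)),0])
v=np.cross([0,0,1],u); g=o["ee_pos"]-19*M[:,2]; r=g-[539,148,0]
print("grasp pt",g.round(1),"lane s,t",(r@u).round(1),(r@v).round(1),"tool x az",np.degrees(np.arctan2(M[1,0],M[0,0])))
im,d,K,T=grab("wrist"); np.savez("w3.npz",im=im,d=d,K=K,T=T); cv2.imwrite("pics/w3.png",im[...,::-1])
W=cloud(d,K,T);X,Y,Z=[W[...,i] for i in range(3)]
hsv=cv2.cvtColor(im,cv2.COLOR_RGB2HSV).astype(int);H,S,V=hsv[...,0],hsv[...,1],hsv[...,2]
y=(H>18)&(H<32)&(S>170)&(V>120)&(Y<300)&(X<650); vv,uu=np.nonzero(y); P=plane(np.c_[uu,vv],K,T,12); s=(P-[539,148,0])@u; t=(P-[539,148,0])@v
for sg in(1,-1):
    m=(s>15)&(s<150)&(t*sg>30)&(t*sg<80)
    if m.sum()>20:
        b=np.arange(15,150,15); 
        for lo in b:
            k=m&(s>=lo)&(s<lo+15)
            if k.sum()>10: print(sg,lo,k.sum(),np.percentile(t[k],[3,97]).round(1))
red=(S>150)&((H<6)|(H>174))&(Y>200)&(X<600); q=W[red]; print("red",red.sum(),np.nanmedian((q-[539,148,0])@u),np.nanmedian(q[:,2]), np.nanpercentile((q-[539,148,0])@v,[3,97]))
E
```

```text
t: 5.97
ee_pos: [570.8, 2.8, 32.5]
orientation: [-1.596, -1.88, -0.657]
ft_force: [-1.0, -0.1, 0.4]
width: 13.8
grasp_force: 30.0
grasp pt [573.  -10.5  46. ] lane s,t -160.9 18.9 tool x az 99.34004920834793
1 15 247 [47.3 61. ]
1 30 227 [47.2 60.9]
1 45 208 [47.2 60.7]
1 60 190 [47.3 60.7]
1 75 180 [47.3 60.9]
1 90 170 [47.2 60.6]
1 105 156 [47.4 61. ]
1 120 121 [47.  61.4]
-1 15 222 [-63.7 -49.9]
-1 30 202 [-63.4 -50. ]
-1 45 190 [-63.4 -49.8]
-1 60 179 [-63.5 -49.9]
-1 75 165 [-63.4 -50. ]
-1 90 154 [-63.3 -49.8]
-1 105 79 [-63.2 -49.9]
red 988 113.00042237669388 10.944218502343631 [-30.95394512  29.42244512]
```

Grip is solid (13.8 mm, 30 N). The rails' inner faces are at t = +47.3/-49.9 along azimuth 108.8°, so mid-lane is t = -1.3. The plate face reads about s = 113 by depth, which I'll treat only as a hint. Next I align the board's yaw.

```bash
python3 -m creep '{"delta_pos":[[0,0,0],[0,0,0],[0,0,0],[0,0,0],[0,0,0]],"twist":[[1.67,0,-1.67],[1.67,0,-1.67],[1.67,0,-1.67],[1.67,0,-1.67],[0,0,0]]}'
cat > lane.py <<'E'
from h import *
o=get_obs(); M=R.from_rotvec(o["orientation"]).as_matrix()
u=np.array([np.cos(np.radians(108.8)),np.sin(np.radians(108.8)),0]); v=np.cross([0,0,1],u)
g=o["ee_pos"]-19*M[:,2]; r=g-[539,148,0]; s,t=r@u,r@v+1.3
f=o["ft_force"]
print("grasp s %.1f t %.1f z %.1f | tool x az %.2f lean %.2f roll %.2f | F along %.1f lat %.1f up %.1f | w %.1f g %.1f t %.2f"%(s,t,g[2],np.degrees(np.arctan2(M[1,0],M[0,0])),np.degrees(np.arctan2(M[2,0],np.hypot(M[0,0],M[1,0]))),np.degrees(M[2,1]),f@u,f@v,f[2],o["width"],o["grasp_force"],o["t"]))
print("unit along lane in tool axes",(M.T@u).round(3),"to t=0:",(M.T@(-t*v)).round(1),"up",M.T[:,2].round(3))
E
python3 lane.py
```

```text
t: 6.43
ee_pos: [571.8, 2.9, 32.5]
orientation: [-1.417, -1.989, -0.584]
ft_force: [0.7, -2.3, 1.7]
width: 13.8
grasp_force: 30.0
grasp s -161.3 t 16.9 z 46.0 | tool x az 109.10 lean 44.76 roll 0.01 | F along -2.4 lat 0.0 up 1.7 | w 13.8 g 30.0 t 6.43
unit along lane in tool axes [0.71  0.005 0.704] to t=0: [-0.1 16.9 -0.1] up [ 0.704  0.    -0.71 ]
```

```bash
python3 -m creep '{"delta_pos":[[0.005,0.0057,0.005],[0.005,0.0057,0.005],[0.005,0.0056,0.005],[0,0,0],[0,0,0]],"twist":[[-0.2,0,0.2],[0,0,0],[0,0,0],[0,0,0],[0,0,0]]}'
python3 lane.py
python3 - <<'E'
from h import *
im,d,K,T=grab("wrist"); np.savez("w4.npz",im=im,d=d,K=K,T=T); cv2.imwrite("pics/w4.png",im[...,::-1])
W=cloud(d,K,T);X,Y,Z=[W[...,i] for i in range(3)]
u=np.array([np.cos(np.radians(108.8)),np.sin(np.radians(108.8)),0]); v=np.cross([0,0,1],u)
s=(W-[539,148,0])@u; t=(W-[539,148,0])@v+1.3
m=(Z>11)&(Z<21)&(s>-155)&(s<-30)&(abs(t)<80)
for lo in range(-150,-30,15):
    k=m&(s>lo)&(s<lo+15)
    if k.sum()>30: print(lo,k.sum(),np.percentile(t[k],[1,99]).round(1),np.median(Z[k]).round(1))
print("front s",np.percentile(s[m],[99.5]))
E
```

```text
t: 6.85
ee_pos: [580.3, 29.5, 32.5]
orientation: [-1.426, -1.982, -0.588]
ft_force: [0.6, 2.5, 0.3]
width: 13.9
grasp_force: 30.0
grasp s -138.9 t 0.4 z 46.0 | tool x az 108.53 lean 44.85 roll -0.02 | F along 2.2 lat -1.4 up 0.3 | w 13.9 g 30.0 t 6.85
unit along lane in tool axes [ 0.709 -0.004  0.705] to t=0: [0.  0.4 0. ] up [ 0.705 -0.    -0.709]
-135 1653 [-44.5  43.8] 15.6
-120 2272 [-44.5  43.7] 15.6
-105 3005 [-44.3  43.3] 15.8
-90 1596 [-44.8  43.6] 15.7
-75 1047 [-44.9  43.8] 15.7
-60 1053 [-44.9  43.6] 15.6
-45 576 [-45.   43.5] 15.6
front s [-34.66856905]
```

```bash
python3 -m creep '{"delta_pos":[[0.01,0.0002,0.01],[0.01,0,0.01],[0.01,0,0.01],[0.01,0,0.01],[0.01,0,0.01],[0,0,0]],"twist":[[0.18,0,-0.18],[0,0,0],[0,0,0],[0,0,0],[0,0,0],[0,0,0]]}'
python3 lane.py
```

```text
t: 7.4
ee_pos: [556.1, 98.1, 32.6]
orientation: [-1.42, -1.984, -0.585]
ft_force: [-0.8, 3.1, 2.5]
width: 13.7
grasp_force: 30.0
grasp s -66.2 t 1.1 z 46.0 | tool x az 108.78 lean 44.90 roll -0.09 | F along 3.2 lat -0.3 up 2.5 | w 13.7 g 30.0 t 7.40
unit along lane in tool axes [0.708 0.001 0.706] to t=0: [ 0.   1.1 -0. ] up [ 0.706 -0.002 -0.708]
```

```bash
python3 -m creep '{"delta_pos":[[0.0065,0.0004,0.0065],[0.0065,0.0004,0.0065],[0.0065,0,0.0065],[0.0065,0,0.0065],[0.0065,0,0.0065],[0,0,0],[0,0,0]],"twist":[[0,0,0],[0,0,0],[0,0,0],[0,0,0],[0,0,0],[0,0,0],[0,0,0]]}'
python3 lane.py
python3 - <<'E'
from h import *
im,d,K,T=grab("wrist"); np.savez("w5.npz",im=im,d=d,K=K,T=T); cv2.imwrite("pics/w5.png",im[...,::-1])
E
```

```text
t: 7.98
ee_pos: [543.4, 140.0, 32.6]
orientation: [-1.421, -1.984, -0.586]
ft_force: [0.4, 6.2, 4.0]
width: 13.9
grasp_force: 30.0
grasp s -22.4 t -0.4 z 46.0 | tool x az 108.75 lean 44.90 roll -0.04 | F along 5.8 lat -2.4 up 4.0 | w 13.9 g 30.0 t 7.98
unit along lane in tool axes [ 0.708 -0.     0.706] to t=0: [-0.  -0.4  0. ] up [ 0.706 -0.001 -0.708]
```

View pics/w5.png

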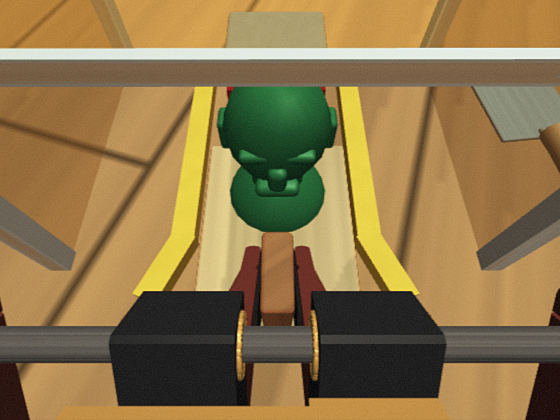

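Wrist view: the board is square between the rails (215 and 350 at row 150), with the plate's red sliver at (230,90) and (322,90) behind the head. Now I creep and feel.

```bash

python3 -m creep '{"delta_pos":[[0.0014,0,0.0014],[0.0014,0,0.0014],[0.0014,0,0.0014],[0.0014,0,0.0014],[0.0014,0,0.0014]],"twist":[[0,0,0],[0,0,0],[0,0,0],[0,0,0],[0,0,0]]}' >/dev/null; python3 lane.py | head -1
python3 -m creep '{"delta_pos":[[0.0014,0,0.0014],[0.0014,0,0.0014]],"twist":[[0,0,0],[0,0,0]]}' >/dev/null; python3 lane.py | head -1
python3 -m creep '{"delta_pos":[[0.0014,0,0.0014]],"twist":[[0,0,0]]}' >/dev/null; python3 lane.py | head -1
python3 -m creep '{"delta_pos":[[0,0,0],[0,0,0]],"twist":[[0,0,0],[0,0,0]]}' >/dev/null; python3 lane.py | head -1
```

```text
grasp s -15.0 t -0.9 z 46.0 | tool x az 108.76 lean 44.74 roll 0.05 | F along -8.0 lat 0.1 up 7.8 | w 13.8 g 30.0 t 8.45
grasp s -11.1 t -1.0 z 46.0 | tool x az 108.76 lean 44.74 roll 0.05 | F along -7.9 lat -1.0 up 8.1 | w 13.9 g 30.0 t 8.62
grasp s -9.0 t -1.0 z 46.0 | tool x az 108.76 lean 44.74 roll 0.05 | F along -8.3 lat 0.6 up 8.4 | w 14.1 g 30.0 t 8.70
grasp s -8.7 t -1.0 z 46.0 | tool x az 108.75 lean 44.77 roll 0.04 | F along -4.7 lat -0.9 up 7.1 | w 13.6 g 30.0 t 8.87
```

```bash

python3 -m creep '{"delta_pos":[[0.0003,0,-0.0003],[0,0,0]],"twist":[[0,0,0],[0,0,0]]}' >/dev/null; python3 lane.py | head -1
python3 -m creep '{"delta_pos":[[0.0007,0,0.0007],[0.0007,0,0.0007]],"twist":[[0,0,0],[0,0,0]]}' >/dev/null; python3 lane.py | head -1
python3 -m creep '{"delta_pos":[[0.0007,0,0.0007],[0.0007,0,0.0007]],"twist":[[0,0,0],[0,0,0]]}' >/dev/null; python3 lane.py | head -1
```

```text
grasp s -8.6 t -0.9 z 46.0 | tool x az 108.73 lean 44.75 roll 0.03 | F along -5.3 lat -1.0 up 5.4 | w 14.2 g 30.0 t 9.03
grasp s -6.5 t -0.7 z 46.0 | tool x az 108.73 lean 44.75 roll 0.02 | F along -5.4 lat -0.6 up 4.6 | w 13.8 g 30.0 t 9.20
grasp s -4.5 t -0.6 z 46.0 | tool x az 108.74 lean 44.76 roll 0.01 | F along -6.1 lat -0.7 up 5.9 | w 13.7 g 30.0 t 9.37
```

```bash

python3 -m creep '{"delta_pos":[[0.0003,0,-0.0003],[0.0007,0,0.0007],[0.0007,0,0.0007]],"twist":[[0,0,0],[0,0,0],[0,0,0]]}' >/dev/null; python3 lane.py | head -1
python3 -m creep '{"delta_pos":[[0.0007,0,0.0007],[0.0007,0,0.0007]],"twist":[[0,0,0],[0,0,0]]}' >/dev/null; python3 lane.py | head -1
python3 -m creep '{"delta_pos":[[0.0007,0,0.0007],[0.0007,0,0.0007]],"twist":[[0,0,0],[0,0,0]]}' >/dev/null; python3 lane.py | head -1
python3 - <<'E'
from h import *
u=np.array([np.cos(np.radians(108.8)),np.sin(np.radians(108.8)),0]); v=np.cross([0,0,1],u)
for n in("scene","side","w3"):
  if n=="w3": f=np.load("w3.npz"); im,d,K,T=[f[k] for k in("im","d","K","T")]
  else: im,d,K,T=grab(n); np.savez(n+"2.npz",im=im,d=d,K=K,T=T)
  W=cloud(d,K,T); hsv=cv2.cvtColor(im,cv2.COLOR_RGB2HSV).astype(int);H,S,V=hsv[...,0],hsv[...,1],hsv[...,2]
  s=(W-[539,148,0])@u;t=(W-[539,148,0])@v
  m=(S>150)&((H<6)|(H>174))&(s>80)&(s<150)&(abs(t)<60)&(W[...,2]<60)
  print(n,m.sum(),np.percentile(s[m],[2,25,50,75,98]).round(1) if m.sum() else "", np.percentile(W[m][:,2],[2,98]).round(0) if m.sum() else "")
E
```

```text
grasp s -1.8 t -0.1 z 46.0 | tool x az 108.71 lean 44.79 roll -0.05 | F along -3.0 lat 0.1 up 1.9 | w 13.7 g 30.0 t 9.62
grasp s 0.5 t -0.0 z 46.0 | tool x az 108.71 lean 44.80 roll -0.07 | F along -3.2 lat -0.2 up 0.6 | w 14.0 g 30.0 t 9.78
grasp s 2.6 t -0.0 z 46.0 | tool x az 108.72 lean 44.80 roll -0.07 | F along -1.8 lat 0.3 up 0.1 | w 13.9 g 30.0 t 9.95
scene 0  
side 0  
w3 988 [111.5 112.4 113.  113.4 114.4] [ 4. 19.]
```

```bash

for i in 1; do :; done
python3 -m creep '{"delta_pos":[[0.0007,0,0.0007],[0.0007,0,0.0007]],"twist":[[0,0,0],[0,0,0]]}' >/dev/null; python3 lane.py | head -1
python3 -m creep '{"delta_pos":[[0.0007,0,0.0007],[0,0,0]],"twist":[[0,0,0],[0,0,0]]}' >/dev/null; python3 lane.py | head -1
python3 -m creep '{"delta_pos":[[0.0007,0,0.0007],[0,0,0]],"twist":[[0,0,0],[0,0,0]]}' >/dev/null; python3 lane.py | head -1
python3 -m creep '{"delta_pos":[[0.0007,0,0.0007],[0,0,0]],"twist":[[0,0,0],[0,0,0]]}' >/dev/null; python3 lane.py | head -1
```

```text
grasp s 4.6 t -0.1 z 46.1 | tool x az 108.72 lean 44.80 roll -0.06 | F along -0.8 lat 0.3 up -1.9 | w 13.7 g 30.0 t 10.22
grasp s 5.6 t -0.2 z 46.1 | tool x az 108.73 lean 44.80 roll -0.05 | F along -1.0 lat -0.4 up -3.4 | w 13.6 g 30.0 t 10.38
grasp s 6.2 t -0.2 z 46.2 | tool x az 108.75 lean 44.77 roll -0.03 | F along -4.1 lat 0.6 up -3.1 | w 14.1 g 30.0 t 10.55
grasp s 7.1 t -0.2 z 46.2 | tool x az 108.74 lean 44.77 roll -0.03 | F along -4.4 lat 1.2 up -2.8 | w 14.1 g 30.0 t 10.72
```

```bash

python3 -m creep '{"delta_pos":[[0.0006,0,0.0008],[0,0,0]],"twist":[[0,0,0],[0,0,0]]}' >/dev/null; python3 lane.py | head -1
python3 -m creep '{"delta_pos":[[0.0006,0,0.0008],[0,0,0]],"twist":[[0,0,0],[0,0,0]]}' >/dev/null; python3 lane.py | head -1
python3 -m creep '{"delta_pos":[[0.0007,0,0.0007],[0,0,0]],"twist":[[0,0,0],[0,0,0]]}' >/dev/null; python3 lane.py | head -1
python3 -m creep '{"delta_pos":[[0.0007,0,0.0007],[0,0,0]],"twist":[[0,0,0],[0,0,0]]}' >/dev/null; python3 lane.py | head -1
```

```text
grasp s 8.1 t -0.2 z 46.1 | tool x az 108.74 lean 44.78 roll -0.03 | F along -5.9 lat 0.8 up -1.5 | w 13.9 g 30.0 t 10.88
grasp s 9.0 t -0.3 z 46.1 | tool x az 108.75 lean 44.78 roll -0.02 | F along -5.8 lat 0.9 up -0.9 | w 13.7 g 30.0 t 11.05
grasp s 9.9 t -0.2 z 46.1 | tool x az 108.75 lean 44.78 roll -0.02 | F along -6.6 lat 1.4 up -0.4 | w 14.1 g 30.0 t 11.22
grasp s 10.9 t -0.3 z 46.1 | tool x az 108.76 lean 44.77 roll -0.02 | F along -6.5 lat 2.2 up -0.4 | w 14.0 g 30.0 t 11.38
```

```bash

python3 -m creep '{"delta_pos":[[0.0007,0,0.0007],[0.0007,0,0.0007],[0.0007,0,0.0007],[0,0,0],[0,0,0]],"twist":[[0,0,0],[0,0,0],[0,0,0],[0,0,0],[0,0,0]]}' >/dev/null; python3 lane.py | head -1
python3 -m creep '{"delta_pos":[[0,0,0],[0,0,0],[0,0,0],[0,0,0],[0,0,0],[0,0,0],[0,0,0],[0,0,0],[0,0,0],[0,0,0]],"twist":[[0,0,0],[0,0,0],[0,0,0],[0,0,0],[0,0,0],[0,0,0],[0,0,0],[0,0,0],[0,0,0],[0,0,0]]}' 1.0; python3 lane.py | head -1
```

```text
grasp s 13.8 t -0.3 z 46.1 | tool x az 108.75 lean 44.78 roll -0.02 | F along -7.1 lat 2.6 up -0.1 | w 13.8 g 30.0 t 11.80
t: 12.63
ee_pos: [531.7, 174.7, 32.5]
orientation: [-1.423, -1.985, -0.586]
ft_force: [-0.2, -0.7, -0.0]
width: 77.1
grasp_force: 0.0
grasp s 14.3 t -0.4 z 46.0 | tool x az 108.73 lean 44.80 roll -0.03 | F along -0.6 lat 0.5 up -0.0 | w 77.1 g 0.0 t 12.63
```

```bash

python3 -m creep '{"delta_pos":[[-0.007,0,-0.007],[-0.014,0,-0.014],[-0.02,0,-0.02],[-0.02,0,-0.02],[-0.02,0,-0.02],[0,0,-0.03],[0,0,-0.03],[0,0,0]],"twist":[[0,0,0],[0,0,0],[0,0,0],[0,0,0],[0,0,0],[0,0,0],[0,0,0],[0,0,0]]}' >/dev/null; python3 lane.py | head -1
cat > chk.py <<'E'
from h import *
u=np.array([np.cos(np.radians(108.8)),np.sin(np.radians(108.8)),0]); v=np.cross([0,0,1],u)
im,d,K,T=grab("wrist"); cv2.imwrite("pics/w6.png",im[...,::-1])
W=cloud(d,K,T); s=(W-[539,148,0])@u; t=(W-[539,148,0])@v+1.3; Z=W[...,2]
m=(Z>13)&(Z<20)&(s>-50)&(s<160)&(abs(t)<47)&(im[...,0]>100)
for lo in range(-15,115,15):
    k=m&(s>lo)&(s<lo+15)
    if k.sum()>30: print(lo,k.sum(),np.percentile(t[k],[1,99]).round(1),np.median(Z[k]).round(1))
print("back s",np.percentile(s[m],1))
m=(Z>57)&(Z<68)&(abs(t)<12)&(s<60)&(s>-60)&(im[...,0]>1.2*im[...,1]); print("fin top s",np.percentile(s[m],[2,98]),"t",np.percentile(t[m],[2,98]))
E
python3 chk.py; python3 go.py 431 -318.5 75 95 0 150
```

```text
grasp s -148.2 t -2.4 z 92.1 | tool x az 108.85 lean 44.55 roll 0.31 | F along 0.0 lat -1.2 up -0.1 | w 88.1 g 0.0 t 13.30
-15 970 [-44.8  42.4] 15.4
0 1164 [-45.2  42.6] 15.5
15 1053 [-45.1  42.8] 15.6
30 972 [-45.1  42.6] 15.5
45 893 [-45.2  42.7] 15.5
60 482 [-45.4  43.1] 15.6
75 348 [-45.5  43.2] 15.5
90 353 [-45.6  43.1] 15.5
105 416 [-45.1  42.9] 15.4
back s -8.45523631217067
fin top s [-2.12452819 32.14329962] t [-7.59954674  5.31354006]
target TCP [ 431.  -318.5  206. ] now [584.5  23.5  77. ] q [-0.29  0.8   1.59  0.64  1.32 -0.96]
shift in present axes [-104.6 -254.1 -285.7]
turn deg [ -5.1 -44.4  13. ] shift after turn [-327.3 -182.7 -129. ]
```

View pics/w6.png

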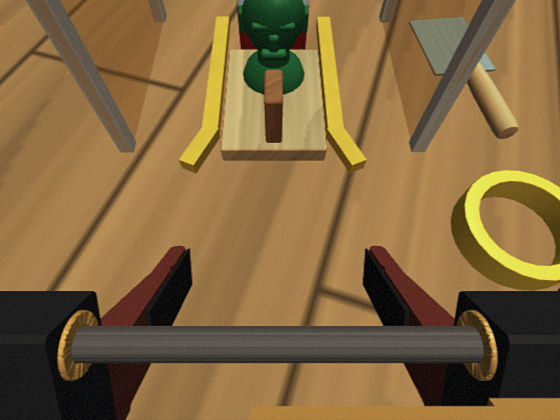

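Wrist view: the board is home between the rails. The fin top spans s = -2..32, so its centre is at 15 and the front at 120 against contact at ~112, i.e. ~8 mm pressed. It lies flat and the bystanders are untouched. Now the timer: lift, straighten, yaw.

```bash

python3 -m creep '{"delta_pos":[[0.028,0,-0.028],[0.028,0,-0.028],[0.028,0,-0.028],[0.028,0,-0.028],[0,0,0],[0,0,0],[0,0,0],[0,0,0],[0,0,0],[0,0,0],[0,0,0],[0,0,0]],"twist":[[0,0,0],[0,0,0],[0,0,0],[0,0,0],[0,-6.4,0],[0,-6.4,0],[0,-6.4,0],[0,-6.4,0],[0,-6.4,0],[0,-6.4,0],[0,-6.2,0],[0,0,0]]}' >/dev/null
python3 -m creep '{"delta_pos":[[0,0,0],[0,0,0],[0,0,0],[0,0,0],[0,0,0],[0,0,0],[0,0,0],[0,0,0],[0,0,0],[0,0,0],[0,0,0]],"twist":[[0,0,-6.6],[0,0,-6.6],[0,0,-6.6],[0,0,-6.6],[0,0,-6.6],[0,0,-6.6],[0,0,-6.6],[0,0,-6.6],[0,0,-6.6],[0,0,-6.6],[0,0,0]]}'
python3 go.py 431 -318.5 82 174.8 0 120
```

```text
t: 15.27
ee_pos: [581.3, 26.7, 232.6]
orientation: [-0.136, -3.134, -0.008]
ft_force: [-0.4, 0.9, -0.1]
width: 87.7
grasp_force: 0.0
target TCP [ 431.  -318.5  183. ] now [581.3  26.7 232.6] q [ 0.02  0.35  1.72  0.01  1.08 -1.46]
shift in present axes [ 119.4 -357.2   48.6]
turn deg [ 0.3 -0.3  0.2] shift after turn [ 118.4 -357.4   49.6]
```

```bash

python3 -m creep '{"delta_pos":[[0.006,-0.0357,0],[0.006,-0.0357,0],[0.006,-0.0357,0],[0.006,-0.0357,0],[0.006,-0.0357,0],[0.006,-0.0357,0],[0.006,-0.0357,0],[0.006,-0.0357,0],[0.006,-0.0357,0],[0.006,-0.0357,0],[0,0,0]],"twist":[[0,0,0.02],[0,0,0],[0,0,0],[0,0,0],[0,0,0],[0,0,0],[0,0,0],[0,0,0],[0,0,0],[0,0,0],[0,0,0]]}'
python3 - <<'E'
from h import *
im,d,K,T=grab("wrist"); cv2.imwrite("pics/w7.png",im[...,::-1]); np.savez("w7.npz",im=im,d=d,K=K,T=T)
W=cloud(d,K,T);X,Y,Z=[W[...,i] for i in range(3)]
n=(abs(X-431)<40)&(abs(Y+318)<40)
m=n&(Z>80)&(Z<95); vv,uu=np.nonzero(m); P=plane(np.c_[uu,vv],K,T,np.median(Z[m])); print("bar",m.sum(),np.median(Z[m]),cv2.minAreaRect(P[:,:2].astype(np.float32)))
print("z hist",np.histogram(Z[n],bins=np.arange(40,96,4)))
E
```

```text
t: 16.18
ee_pos: [487.9, -328.2, 232.2]
orientation: [-0.156, -3.136, -0.005]
ft_force: [-1.5, -1.3, 0.3]
width: 87.7
grasp_force: 0.0
bar 898 88.39495095103499 ((431.2734375, -317.217041015625), (13.7701997756958, 48.25800704956055), 86.01207733154297)
z hist (array([ 348, 1595, 2345,  103, 1445,   53,    0,    0,    0,    0,    0,
        275,  623]), array([40, 44, 48, 52, 56, 60, 64, 68, 72, 76, 80, 84, 88, 92]))
```

View pics/w7.png

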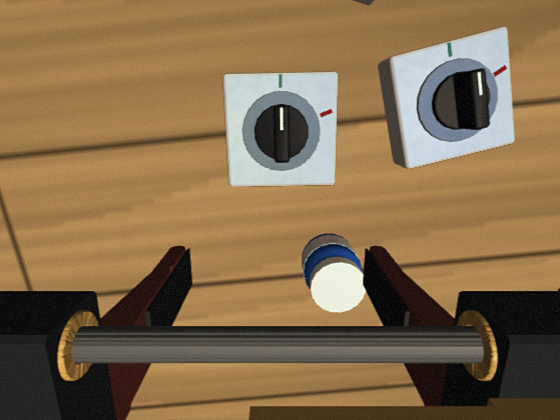

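Wrist view: the knob's bar is upright at (282,133), the mark points to the green start line, and red is the target clockwise. The jar at (335,275) is clear. Next I go over the knob and descend.

```bash
python3 go.py 431.2 -317.4 83 175.2 0 0
```

```text
target TCP [ 431.2 -317.4   64. ] now [ 488.3 -325.7  232. ] q [-0.61  0.36  1.71  0.    1.08 -2.08]
shift in present axes [ 57.2   1.8 168.2]
turn deg [ 0.3 -0.2 -0.9] shift after turn [ 57.6   3.5 168. ]
```

```bash
python3 -m creep '{"delta_pos":[[0.0288,0.001,0],[0.0288,0.001,0],[0,0,0.03],[0,0,0.03],[0,0,0.03],[0,0,0.03],[0,0,0],[0,0,0]],"twist":[[0,0,-0.5],[0,0,0],[0,0,0],[0,0,0],[0,0,0],[0,0,0],[0,0,0],[0,0,0]]}'; python3 go.py 431.2 -317.4 83 175 0 0
```

```text
t: 16.9
ee_pos: [431.4, -314.1, 111.8]
orientation: [-0.131, -3.134, -0.01]
ft_force: [0.6, -0.8, -0.3]
width: 87.9
grasp_force: 0.0
target TCP [ 431.2 -317.4   64. ] now [ 431.4 -314.1  111.8] q [-0.65  0.45  1.9   0.    0.8  -2.14]
shift in present axes [-0.4 -3.6 47.8]
turn deg [ 0.4 -0.3  0.2] shift after turn [-0.1 -3.3 47.8]
```

```bash
python3 -m creep '{"delta_pos":[[0,-0.0034,0.012],[0,0,0.012],[0,0,0.012],[0,0,0.012],[0,0,0]],"twist":[[0,0,0],[0,0,0],[0,0,0],[0,0,0],[0,0,0]]}'
python3 -m creep '{"delta_pos":[[0,0,0],[0,0,0],[0,0,0],[0,0,0],[0,0,0],[0,0,0],[0,0,0],[0,0,0],[0,0,0],[0,0,0],[0,0,0],[0,0,0],[0,0,0],[0,0,0]],"twist":[[0,0,0],[0,0,0],[0,0,0],[0,0,0],[0,0,0],[0,0,0],[0,0,0],[0,0,0],[0,0,0],[0,0,0],[0,0,0],[0,0,0],[0,0,0],[0,0,0]]}' 0; python3 go.py 431.2 -317.4 83 175 0 0
```

```text
t: 17.32
ee_pos: [430.7, -318.1, 62.8]
orientation: [-0.131, -3.134, -0.008]
ft_force: [-0.5, 0.4, -0.6]
width: 87.5
grasp_force: 0.0
t: 18.48
ee_pos: [431.8, -318.5, 65.0]
orientation: [-0.13, -3.137, -0.006]
ft_force: [1.0, 4.5, 2.4]
width: 13.9
grasp_force: 30.0
target TCP [ 431.2 -317.4   64. ] now [ 431.8 -318.5   65. ] q [-0.66  0.53  1.91  0.    0.7  -2.15]
shift in present axes [0.7 1.1 1. ]
turn deg [ 0.2 -0.1  0.2] shift after turn [0.7 1.1 1. ]
```

```bash
python3 -m creep '{"delta_pos":[[0,0.001,0],[0,0,0],[0,0,0],[0,0,0],[0,0,0]],"twist":[[0,0,6],[0,0,6],[0,0,6],[0,0,6],[0,0,6]]}'; python3 -m creep '{"delta_pos":[[0,0,0],[0,0,0],[0,0,0],[0,0,0],[0,0,0],[0,0,0],[0,0,0],[0,0,0]],"twist":[[0,0,6],[0,0,6],[0,0,6],[0,0,6],[0,0,6],[0,0,6],[0,0,2],[0,0,0]]}'; python3 go.py 431.2 -317.4 83 175 0 0
```

```text
t: 18.9
ee_pos: [431.7, -318.8, 65.0]
orientation: [-0.944, -2.994, -0.002]
ft_force: [-1.8, -2.8, 1.3]
width: 14.0
grasp_force: 30.0
t: 19.57
ee_pos: [431.3, -319.1, 65.0]
orientation: [-1.864, -2.525, -0.0]
ft_force: [-3.5, -3.9, 1.4]
width: 13.8
grasp_force: 30.0
target TCP [ 431.2 -317.4   64. ] now [ 431.3 -319.1   65. ] q [-0.66  0.53  1.91 -0.    0.7  -0.96]
shift in present axes [1.7 0.4 1. ]
turn deg [ -0.   -0.2 -67.9] shift after turn [0.3 1.7 1. ]
```

```bash
python3 -m creep '{"delta_pos":[[0,0,0],[0,0,0],[0,0,0],[0,0,0],[0,0,0],[0,0,0],[0,0,0],[0,0,0],[0,0,-0.02],[0,0,-0.03],[0,0,-0.04],[0,0,-0.04],[-0.03,0,-0.02],[-0.03,0,0],[0,0,0],[0,0,0]],"twist":[[0,0,0],[0,0,0],[0,0,0],[0,0,0],[0,0,0],[0,0,0],[0,0,0],[0,0,0],[0,0,0],[0,0,0],[0,0,0],[0,0,0],[0,0,0],[0,0,0],[0,0,0],[0,0,0]]}' 1
python3 - <<'E'
from h import *
im,d,K,T=grab("wrist"); a=im[0:300,100:460]
W=cloud(d,K,T);X,Y,Z=[W[...,i] for i in range(3)]
m=(abs(X-431)<40)&(abs(Y+318)<40)&(Z>80)&(Z<95); print("bar",m.sum(),cv2.minAreaRect(W[m][:,:2].astype(np.float32)))
s,*_=grab("scene"); b=s[130:340,200:400]
cv2.imwrite("pics/end.png",np.hstack([cv2.resize(a,(400,333)),cv2.resize(b,(317,333))])[...,::-1])
E
```

```text
t: 20.9
ee_pos: [450.0, -376.7, 215.0]
orientation: [-1.863, -2.526, -0.002]
ft_force: [-0.1, 1.1, 0.6]
width: 87.8
grasp_force: 0.0
bar 1054 ((431.53277587890625, -317.0174865722656), (13.883746147155762, 48.606754302978516), 16.776872634887695)
```

View pics/end.png

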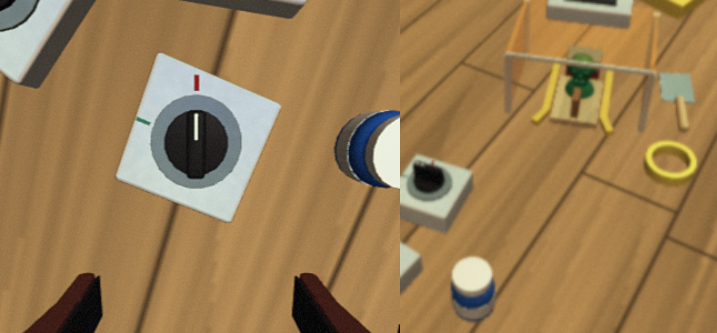

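The final view shows the knob mark at the red line (196,85), bar turned ~68°. The board is home under the hood, and the jar, tape and spatula are in place. Handing in.

```bash
python3 -c "
from workcell import close_job
print(close_job())"
```

```text
the job is handed in; nothing more can be done
None
```

The job is handed in; no verdict came back. By my measurements, the board is in between the rails with the switch plate pressed about 8 mm, the timer is past its detent at about 1.2 rad, and the jar, tape roll and spatula look undisturbed.

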